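# Put the screwdrivers and cutters back in the shaped tool tray

## Robot

A 6-joint arm with a two-finger parallel gripper is mounted at the origin on a cart in front of the work surface, level with it; the furniture and walls round the work are solid. World frame = base frame: x ahead of the robot, y to its left, z up, the work surface at z = 0. Lengths are in mm, angles in rad, forces in N, time in s.
With the tool pointing down it reaches from about 350 to 975 mm from the base axis. Payload 7.1 kg.
Tool frame: the origin (TCP) lies midway between the tips of the shut fingers; the grasp point (between the pads) lies 19 mm behind it (ctrl.grip_depth is the distance from the TCP to the grasp point, in mm); z points along the fingers, y is the line along which they close (so a half turn about z gives the same grasp; the last joint's range is limited). The gripper opens to 88 mm and grips with 3 to 60 N. Pads are 20 mm wide; open, the fingers measure 115 mm over their backs; the gripper's body (75 mm by 178 mm) begins 61 mm behind the grasp point.
Start: joints at [1.229, 0.423, 1.63, -0, 1.089, -0.019], TCP at [198.232, 592.713, 222.675] pointing down, gripper open.
Joint ranges: [-3, 3], [-0.9, 2.11], [0.09, 2.58], [-1.31, 4.45], [0.11, 2.69], [-2.54, 2.54]. Speed limits (rad/s): [2.39, 2.39, 3.01, 3.14, 3.14, 3.14].

## Interface

Orientations are given as a rotation vector (axis times angle).
In Python, from workcell import ctrl, cams gives the robot as it stands.
- The arm moves only by the tool move_arm, never from a script. Its argument "steps" is a list of rows, each a list of 3 entries, a list of its own where there are three numbers: the shift along the tool's x, y, z in units of 25 mm (1.0 is 25 mm), then the turn about the tool's z in units of 5 degrees (1.0 is 5 degrees), then the closure, from 0 (fully open) to 1 (shut). A call has 1 to 20 rows; each row shifts and turns the commanded pose from where the row before left it, along the tool's axes as they then stand; what a row does not reach is not made up. A row lasts 1/12 s, in which the tool goes at most 41.7 mm and 7.16 degrees, less where a joint would pass 70% of its speed; a pose out of reach is approached as far as the arm can. A call is refused whole if a number of a shift passes 1 or a number of a turn 1, either way. A call with a gripper value outside its range is refused whole. The fingers move at their own pace and stop on an object; the grip force is fixed at half the most. Time passes only in rows, so rows that do not move let the fingers close. It gives the time, the measured TCP pose, the force, the opening and the grip force at its end, in the units of the state.
- ctrl.get_obs(): the state, without advancing time (a new reading comes with each control period).
- cams.get_image(name): name is "scene" or "top" or "wrist"; returns a dict with "image" (400x640x3 uint8, red, green, blue), "camera_matrix" (3x3 intrinsics, pixels), "xyz" and "rotation" of the camera in the world; the wrist camera has in their place "mount" (4x4, takes a point from camera to tool coordinates, whose origin is the TCP and whose axes are the flange's). Camera axes: x right, y down, z forward; pixel columns grow to the right and rows downward; lengths in mm; the calibration is good to about 2 mm. A picture is of the moment at which its call begins: read the wrist's pose just before it. There is no depth.
- ctrl.close_job(): hands the job in; it is judged then, once.
Trained networks look in the newest picture that a camera, given by its name, has taken for a name from the list of things; names that differ only in an ending like _2 or _b are one class to them, and where a whole thing is asked for, a point or a joint stands for the part that bears it (a point fixed in the world has none). Each returns a list of dicts, best first, with "p" (0 to 1); they miss things now and then, are a little off and sometimes report something else, mostly with a low value. They report only what shows in the picture. A call takes as long as a camera call.
- cams.boxes_of(camera, thing): "rect" ([centre column, centre row, width, height] in pixels, round what is visible of it).
- cams.cut_out(camera, thing): "pixels" (400x640 bool, what is visible of it) and "rect" ([centre column, centre row, width, height] in pixels, round what is visible of it).
The state is a dict: "t": time; "qpos": joint angles; "qvel": joint speeds; "joint_torque": joint torques, N m; "ee_pos": TCP position; "orientation": TCP orientation; "ft_force": force on the tool from outside, world axes, zero at the start; "moment": the same for the moment, N m; "width": finger opening in mm; "grasp_force": force on a finger pad.
Only numpy, scipy, OpenCV 4.12 (cv2) and the standard library are available. Lean on these libraries where they do the work, as an engineer would, in place of code of your own. Each camera call takes 0.05 s, during which the arm holds its last target. There are 200 camera calls.

## Task

Clear the hand tools off the bench into the tool tray: lay each of the three screwdrivers and the red side cutters flat in the one recess that is shaped to it (the screwdrivers go by length), with its handle in the wide end and the tool fully down in the recess. Leave the marker pen and the flux brush where they are.

Things in the scene. Friction and masses are not known exactly. Their poses are not given: they have to be found in the camera images.
- black_grip (a point): Pinch point of the longest screwdriver: black handle 21 wide, 24 high, whole tool 243 mm long. It lies mid-width, 12 mm above the underside, 30 mm from the butt of the handle, 214 mm from the blade tip. y axis: along the tool towards the handle end; z up. Starts lying on the bench, handle roughly towards the robot.
- blue_grip (a point): Pinch point of the middle screwdriver: blue handle 24 wide, 25 high, whole tool 183 mm long. It lies mid-width, 12.5 mm above the underside, 32 mm from the butt of the handle, 152 mm from the blade tip. y axis: along the tool towards the handle end; z up. Starts lying on the bench, handle roughly towards the robot.
- amber_grip (a point): Pinch point of the shortest screwdriver: amber (orange-yellow) handle 22 wide, 23 high, whole tool 158 mm long. It lies mid-width, 11.5 mm above the underside, 24 mm from the butt of the handle, 134 mm from the blade tip. y axis: along the tool towards the handle end; z up. Starts lying on the bench, handle roughly towards the robot.
- cutters_grip (a point): Pinch point of the side cutters: red handles, 117 mm long, 32 wide here, 12 thick, lying flat, rigid. It lies mid-width, 5.5 mm above the underside, 54 mm from the handle ends, 64 mm from the jaw tip. y axis: along the tool towards the handle end; z up. Starts lying on the bench, handle roughly towards the robot.
- recess_black (a point): Home of the pinch point of the black screwdriver: in the longest recess of the fixed tray (black top, green recess floors; mm: 259 long, 33 wide at the handle, 22 at the blade, 12 deep), 12 above that floor. y axis along it to the wide handle end, near the robot; z up. Tray top 23 mm above the bench; recesses 64 apart, order varies. Play 6 each side, 8 each end; tools stay half proud.
- recess_blue (a point): Home of the pinch point of the blue screwdriver: in the second longest recess of the fixed tray (black top, green recess floors; mm: 199 long, 36 wide at the handle, 22 at the blade, 12 deep), 12.5 above that floor. y axis along it to the wide handle end, near the robot; z up. Tray top 23 mm above the bench; recesses 64 apart, order varies. Play 6 each side, 8 each end; tools stay half proud.
- recess_amber (a point): Home of the pinch point of the amber screwdriver: in the third longest recess of the fixed tray (black top, green recess floors; mm: 174 long, 34 wide at the handle, 22 at the blade, 12 deep), 11.5 above that floor. y axis along it to the wide handle end, near the robot; z up. Tray top 23 mm above the bench; recesses 64 apart, order varies. Play 6 each side, 8 each end; tools stay half proud.
- recess_cutters (a point): Home of the pinch point of the red cutters: in the shortest, broadest recess of the fixed tray (black top, green recess floors; mm: 133 long, 44 wide at the handles, 28 at the jaws, 6 deep), 5.5 above that floor. y axis along it to the wide handle end, near the robot; z up. Tray top 23 mm above the bench; recesses 64 apart, order varies. Play 6 each side, 8 each end; tools stay half proud.
- marker: Marker pen, black with a red cap, 122 mm long, 13 mm thick, lying on the bench; origin at the middle of its underside, y along it. Not a tool for the tray: it stays where it is.
- brush: Flux brush with a flat orange handle, 146 x 16 x 8 mm, lying on the bench; origin at the middle of its underside, y along it. Not for the tray: it stays where it is.

How it is judged (in metres and radians):
At the end, for the whole second after the job is handed in: Each of the four tools lies fully down in its own recess, handle in the wide end: its pinch point within 10 mm across, 12 mm along and 4 mm in height (cutters 3 mm) of the home point of that recess, and its length within 0.15 rad of the recess (x of black_grip in the frame of recess_black between -0.01 and 0.01 m and y of black_grip in the frame of recess_black between -0.012 and 0.012 m and z of black_grip in the frame of recess_black between -0.004 and 0.004 m and angle between the y axis of black_grip and the y axis of recess_black, either way round below 0.15 rad and x of blue_grip in the frame of recess_blue between -0.01 and 0.01 m and y of blue_grip in the frame of recess_blue between -0.012 and 0.012 m and z of blue_grip in the frame of recess_blue between -0.004 and 0.004 m and angle between the y axis of blue_grip and the y axis of recess_blue, either way round below 0.15 rad and x of amber_grip in the frame of recess_amber between -0.01 and 0.01 m and y of amber_grip in the frame of recess_amber between -0.012 and 0.012 m and z of amber_grip in the frame of recess_amber between -0.004 and 0.004 m and angle between the y axis of amber_grip and the y axis of recess_amber, either way round below 0.15 rad and x of cutters_grip in the frame of recess_cutters between -0.01 and 0.01 m and y of cutters_grip in the frame of recess_cutters between -0.012 and 0.012 m and z of cutters_grip in the frame of recess_cutters between -0.003 and 0.003 m and angle between the y axis of cutters_grip and the y axis of recess_cutters, either way round below 0.15 rad); the robot touches nothing.
It fails at once if the marker pen is moved more than 30 mm (distance of marker from where it was at the start of the episode above 0.03 m).
It fails at once if the flux brush is moved more than 30 mm (distance of brush from where it was at the start of the episode above 0.03 m).
It also fails if it takes over 112 s, if anything falls off the work surface, if the arm or the gripper's body presses on something with over 40 N, if the wrist force passes 120 N, or if a joint passes its speed limit or range.

## Working session

There is one attempt and no reset: what is moved stays moved. The work goes in short steps, Python scripts to look and compute and a tool call to move; the robot and the scene stay as the last step left them, time stands still between calls to the robot, and variables do not carry over. Pictures are saved under pics/ and viewed, at most 14 in all, crops included, and the job is handed in when it is done.

Besides the shell and the picture viewer there is one more tool, called after "Emit:" as a command line: name --argument value ..., lists and objects as JSON in quotes. move_arm: Moves the arm, as the interface text tells. Its arguments: {"type":"object","properties":{"steps":{"type":"array"}},"required":["steps"]}

```bash
mkdir -p pics; cat > h.py <<'E'
import numpy as np, cv2
from workcell import ctrl, cams
from scipy.spatial.transform import Rotation as R
def snap(n,save=None):
    o=ctrl.get_obs(); d=cams.get_image(n)
    K=np.array(d["camera_matrix"])
    if n=="wrist":
        M=np.array(d["mount"]); T=np.eye(4); T[:3,:3]=R.from_rotvec(o["orientation"]).as_matrix(); T[:3,3]=o["ee_pos"]
        W=T@M; c,Rm=W[:3,3],W[:3,:3]
    else:
        c=np.array(d["xyz"]); Rm=np.array(d["rotation"])
        if Rm.size!=9: Rm=R.from_rotvec(Rm).as_matrix()
    if save: cv2.imwrite("pics/"+save,d["image"][:,:,::-1])
    return d["image"],K,c,Rm
def ray(px,K,c,Rm):
    v=Rm@np.linalg.solve(K,np.array([px[0],px[1],1.0])); return v/np.linalg.norm(v)
def onz(px,cam,z):
    _,K,c,Rm=cam; v=ray(px,K,c,Rm); return c+v*(z-c[2])/v[2]
def proj(p,cam):
    _,K,c,Rm=cam; q=K@(Rm.T@(np.array(p)-c)); return q[:2]/q[2]
def tri(px1,cam1,px2,cam2):
    A=np.zeros((3,3));b=np.zeros(3)
    for px,cam in((px1,cam1),(px2,cam2)):
        v=ray(px,*cam[1:]);P=np.eye(3)-np.outer(v,v);A+=P;b+=P@cam[2]
    return np.linalg.solve(A,b)
E
python3 - <<'E'
from h import *
for n in("top","scene","wrist"):
    c=snap(n,n+"0.png"); print(n,c[1].tolist(),c[2].round(0),c[3].round(2).tolist())
    if n!="wrist":
        for t in("black_grip","blue_grip","amber_grip","cutters_grip","marker","brush"):
            for m in cams.cut_out(n,t)[:2]: print(t,round(m["p"],2),np.round(m["rect"]))
print(R.from_rotvec(ctrl.get_obs()["orientation"]).as_matrix().round(2))
E
```

```text
top [[395.82478668046383, 0.0, 318.1477212343881], [0.0, 395.82478668046383, 200.1262372416023], [0.0, 0.0, 1.0]] [ 283.   60. 1437.] [[0.0, -0.99, 0.16], [-1.0, -0.01, -0.02], [0.02, -0.16, -0.99]]
black_grip 0.73 [308. 201.   6.  46.]
blue_grip 0.56 [257. 193.  12.  52.]
amber_grip 0.74 [206. 192.   6.  39.]
cutters_grip 0.51 [280. 192.   8.  24.]
marker 0.41 [230. 196.  -2.  20.]
brush 0.43 [203. 193.   9.  38.]
scene [[420.88430978092106, 0.0, 318.7588133262233], [0.0, 420.88430978092106, 196.22553158195132], [0.0, 0.0, 1.0]] [233. 689. 960.] [[-0.92, -0.31, 0.24], [-0.39, 0.73, -0.55], [-0.01, -0.6, -0.8]]
black_grip 0.77 [325. 214.  48.  18.]
blue_grip 0.8 [280. 266.  60.  21.]
amber_grip 0.62 [325. 182.  43.  10.]
cutters_grip 0.9 [290. 238.  43.   8.]
cutters_grip 0.35 [322. 181.  47.  12.]
marker 0.61 [265. 296.  39.  22.]
brush 0.74 [240. 329.  58.  27.]
wrist [[348.82717735920073, 0.0, 322.0664492772361], [0.0, 348.82717735920073, 201.24109886130623], [0.0, 0.0, 1.0]] [135. 615. 384.] [[0.32, 0.92, 0.23], [0.95, -0.31, -0.08], [-0.0, 0.25, -0.97]]
[[-0.95  0.32  0.  ]
 [ 0.32  0.95 -0.  ]
 [-0.    0.   -1.  ]]
```

```bash
python3 -c "
import cv2
i=cv2.imread('pics/top0.png');cv2.imwrite('pics/top0c.png',cv2.resize(i[110:260,160:420],(780,450),interpolation=cv2.INTER_CUBIC))
"
```

```text
(no output)
```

View pics/top0.png

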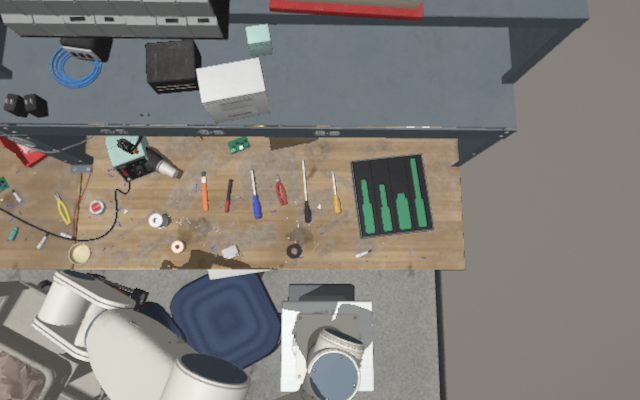

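View pics/scene0.png

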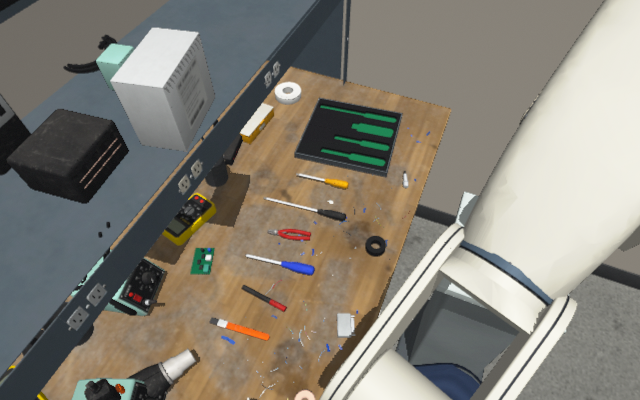

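View pics/wrist0.png

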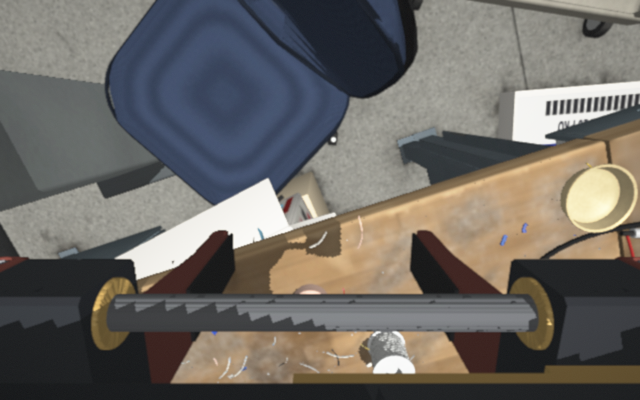

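Top view: from left, brush (205,191), marker (229,196), blue (256,195), cutters (281,191), black (307,190) and amber (336,193). In the tray the recesses run, left to right, blue (367), amber (385), cutters (403), black (418). The scene view agrees. The wrist view shows only the bench edge and the stool so far.

```bash
cat >> h.py <<'E'
TH=("black_grip","blue_grip","amber_grip","cutters_grip","marker","brush")
def axis(mask):
    ys,xs=np.nonzero(mask); P=np.c_[xs,ys].astype(float); m=P.mean(0)
    d=np.linalg.svd(P-m,full_matrices=False)[2][0]; s=(P-m)@d
    return m,m+d*s.min(),m+d*s.max()
def green(img):
    h=cv2.cvtColor(np.ascontiguousarray(img),cv2.COLOR_RGB2HSV)
    m=cv2.inRange(h,(60,110,40),(90,255,255)); n,l,st,ce=cv2.connectedComponentsWithStats(m)
    return [(l==i) for i in range(1,n) if st[i,4]>120]
E
python3 - <<'E'
from h import *
C={n:snap(n) for n in("top","scene")}
for n,cam in C.items():
    print(n)
    for t in TH:
        D=cams.cut_out(n,t)
        if D:
            m=D[0]; a=axis(m["pixels"]); print(t,round(m["p"],2),m["pixels"].sum(),[np.round(onz(q,cam,10)[:2]) .tolist() for q in a], np.round(a[0]))
    for g in green(cam[0]):
        a=axis(g); print("green",g.sum(),np.round(a[0]),[np.round(onz(q,cam,11)[:2]).tolist() for q in a])
E
```

```text
top
blue_grip 0.67 1401 [[515.0, -145.0], [656.0, -130.0], [379.0, -160.0]] [366. 199.]
cutters_grip 0.64 177 [[541.0, 167.0], [598.0, 183.0], [493.0, 154.0]] [280. 191.]
marker 0.7 136 [[525.0, 356.0], [582.0, 351.0], [464.0, 361.0]] [228. 195.]
brush 0.63 159 [[544.0, 443.0], [612.0, 451.0], [474.0, 435.0]] [205. 190.]
green 131 [238. 143.] [[721.0, 326.0], [729.0, 290.0], [714.0, 363.0]]
green 446 [418. 196.] [[527.0, -338.0], [670.0, -320.0], [414.0, -351.0]]
green 391 [367. 209.] [[477.0, -149.0], [588.0, -136.0], [392.0, -160.0]]
green 325 [385. 210.] [[475.0, -214.0], [571.0, -203.0], [399.0, -224.0]]
green 391 [403. 211.] [[469.0, -281.0], [538.0, -272.0], [406.0, -289.0]]
scene
black_grip 0.87 397 [[514.0, 78.0], [663.0, 95.0], [426.0, 68.0]] [315. 210.]
blue_grip 0.74 319 [[488.0, 256.0], [590.0, 272.0], [441.0, 249.0]] [296. 267.]
amber_grip 0.76 209 [[506.0, -33.0], [604.0, -21.0], [460.0, -39.0]] [332. 182.]
cutters_grip 0.77 310 [[542.0, 175.0], [601.0, 191.0], [492.0, 161.0]] [291. 234.]
marker 0.54 263 [[524.0, 363.0], [587.0, 357.0], [465.0, 368.0]] [263. 298.]
brush 0.84 408 [[544.0, 452.0], [615.0, 459.0], [470.0, 443.0]] [238. 329.]
green 312 [363. 114.] [[521.0, -341.0], [669.0, -324.0], [412.0, -354.0]]
green 380 [373. 129.] [[468.0, -285.0], [539.0, -276.0], [404.0, -293.0]]
green 290 [365. 143.] [[471.0, -217.0], [570.0, -205.0], [396.0, -226.0]]
green 385 [357. 157.] [[473.0, -152.0], [587.0, -138.0], [389.0, -162.0]]
green 371 [201. 262.] [[714.0, 338.0], [729.0, 294.0], [702.0, 373.0]]
```

Emit:
move_arm --steps '[[[0,0,0],-0.85,0],[[0,0,0],-0.85,0],[[0,0,0],-0.85,0],[[0,0,0],-0.85,0],[[0,0,0],-0.85,0],[[0,0,0],-0.85,0],[[-0.55,-1,0],0,0],[[-0.55,-1,0],0,0],[[-0.55,-1,0],0,0],[[-0.55,-1,0],0,0],[[-0.55,-1,0],0,0],[[-0.55,-1,0],0,0],[[-0.55,-1,0],0,0],[[-0.55,-1,0],0,0],[[-0.55,-1,0],0,0],[[-0.55,-1,0],0,0],[[-0.55,-1,0],0,0],[[-0.55,-1,0],0,0],[[-0.55,-1,0],0,0],[[-0.55,-1,0],0,0]]'

```text
t: 3.12
ee_pos: [432.7, 267.6, 222.9]
orientation: [-0.192, 3.135, 0.0]
ft_force: [0.7, 0.3, -0.8]
width: 87.9
grasp_force: 0.0
```

Emit:
move_arm --steps '[[[-0.5,-1,0],0,0],[[-0.5,-1,0],0,0],[[-0.5,-1,0],0,0],[[-0.5,-1,0],0,0],[[-0.5,-1,0],0,0],[[-0.5,-1,0],0,0],[[-0.3,-0.8,0],0,0],[[0,0,0],0,0],[[0,0,0],0,0]]'

```text
t: 3.87
ee_pos: [534.8, 109.4, 222.6]
orientation: [0.188, -3.136, -0.0]
ft_force: [0.2, -0.1, -0.9]
width: 87.5
grasp_force: 0.0
```

```bash
python3 - <<'E'
from h import *
cam=snap("wrist","w1.png"); o=ctrl.get_obs(); print(o["ee_pos"],o["qpos"],o["ft_force"])
np.savez("w1.npz",img=cam[0],K=cam[1],c=cam[2],R=cam[3])
for t in TH:
    for m in cams.cut_out("wrist",t)[:2]:
        a=axis(m["pixels"]); print(t,round(m["p"],2),m["pixels"].sum(),np.round(a).tolist(),[np.round(onz(q,cam,10)[:2]).tolist() for q in a])
E
```

```text
[534.30830005 110.16105831 222.56263536] [ 1.81338824e-01  3.07481305e-01  1.80626086e+00  3.54740991e-04
  1.02829734e+00 -1.51081062e+00] [-0.56812826  0.892154    0.05482345]
black_grip 0.57 2287 [[295.0, 144.0], [295.0, 68.0], [293.0, 283.0]] [[503.0, 78.0], [428.0, 71.0], [665.0, 93.0]]
blue_grip 0.63 2334 [[465.0, 161.0], [469.0, 105.0], [458.0, 260.0]] [[499.0, 261.0], [441.0, 253.0], [613.0, 278.0]]
amber_grip 0.87 1881 [[191.0, 140.0], [187.0, 88.0], [200.0, 235.0]] [[513.0, -31.0], [461.0, -37.0], [618.0, -18.0]]
cutters_grip 0.96 1726 [[376.0, 188.0], [371.0, 144.0], [382.0, 243.0]] [[540.0, 171.0], [493.0, 158.0], [603.0, 188.0]]
marker 0.87 1510 [[548.0, 192.0], [568.0, 140.0], [527.0, 246.0]] [[521.0, 359.0], [465.0, 365.0], [586.0, 353.0]]
brush 0.82 1854 [[619.0, 207.0], [631.0, 153.0], [607.0, 259.0]] [[529.0, 443.0], [470.0, 436.0], [591.0, 450.0]]
```

View pics/w1.png

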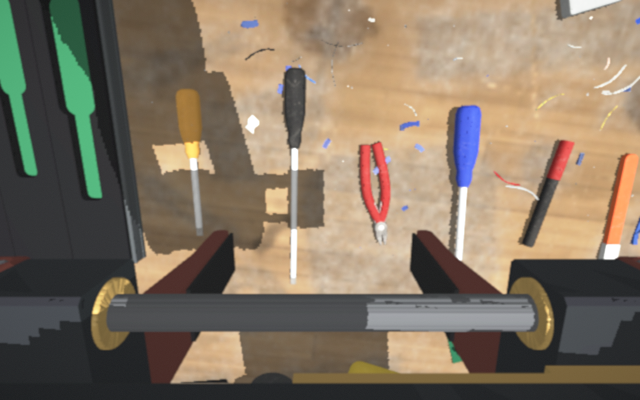

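The view shows amber (189,120), black (294,110), cutters (375,185) and blue (467,140), and the networks agree with it. I'll take a second view further right for the heights and the tray.

Emit:
move_arm --steps '[[[0,-1,0],0,0],[[0,-1,0],0,0],[[0,-1,0],0,0],[[0,-1,0],0,0],[[0,-1,0],0,0],[[0,-1,0],0,0],[[0,-1,0],0,0],[[0,-1,0],0,0],[[0,-1,0],0,0],[[0,-1,0],0,0],[[0,0,0],0,0],[[0,0,0],0,0]]'

```text
t: 5.22
ee_pos: [565.0, -138.4, 222.6]
orientation: [0.189, -3.136, -0.0]
ft_force: [-0.1, 0.8, 0.7]
width: 87.8
grasp_force: 0.0
```

```bash
python3 - <<'E'
from h import *
cam=snap("wrist","w2.png"); o=ctrl.get_obs(); print(o["ee_pos"],o["qpos"].round(2) if hasattr(o["qpos"],'round') else o["qpos"])
np.savez("w2.npz",img=cam[0],K=cam[1],c=cam[2],R=cam[3])
z=np.load("w1.npz"); c1=(z["img"],z["K"],z["c"],z["R"])
h=cv2.cvtColor(cv2.imread("pics/w1.png"),cv2.COLOR_BGR2HSV)
for t in TH[:4]:
    for m in cams.cut_out("wrist",t)[:1]:
        a=axis(m["pixels"]); print(t,round(m["p"],2),m["pixels"].sum(),np.round(a).tolist(),[np.round(onz(q,cam,10)[:2]).tolist() for q in a])
B=[axis(g) for g in green(cam[0])]; A=[axis(g) for g in green(c1[0])]
for a in B: print("g2",np.round(a).tolist(),[np.round(onz(q,cam,11)[:2]).tolist() for q in a])
for a in A: print("g1",np.round(a).tolist(),[np.round(onz(q,c1,11)[:2]).tolist() for q in a])
E
```

```text
[ 564.8632074  -137.55472963  222.54437599] [-0.26  0.36  1.73  0.    1.05 -1.95]
black_grip 0.94 2626 [[530.0, 143.0], [545.0, 67.0], [501.0, 284.0]] [[502.0, 78.0], [427.0, 73.0], [667.0, 87.0]]
amber_grip 0.79 1871 [[428.0, 139.0], [432.0, 89.0], [421.0, 229.0]] [[511.0, -30.0], [461.0, -36.0], [611.0, -19.0]]
cutters_grip 0.86 2258 [[601.0, 189.0], [604.0, 142.0], [598.0, 243.0]] [[541.0, 168.0], [492.0, 155.0], [603.0, 185.0]]
g2 [[136.0, 105.0], [155.0, 249.0], [123.0, -2.0]] [[513.0, -336.0], [671.0, -317.0], [416.0, -348.0]]
g2 [[195.0, 63.0], [189.0, -2.0], [202.0, 137.0]] [[466.0, -277.0], [408.0, -285.0], [538.0, -268.0]]
g2 [[261.0, 76.0], [258.0, -1.0], [265.0, 174.0]] [[470.0, -210.0], [401.0, -219.0], [570.0, -198.0]]
g2 [[327.0, 134.0], [332.0, -0.0], [324.0, 197.0]] [[519.0, -138.0], [392.0, -148.0], [587.0, -132.0]]
g1 [[15.0, 85.0], [1.0, -0.0], [29.0, 176.0]] [[478.0, -211.0], [400.0, -216.0], [572.0, -204.0]]
g1 [[76.0, 83.0], [95.0, 199.0], [62.0, -2.0]] [[469.0, -149.0], [589.0, -134.0], [392.0, -158.0]]
```

View pics/w2.png

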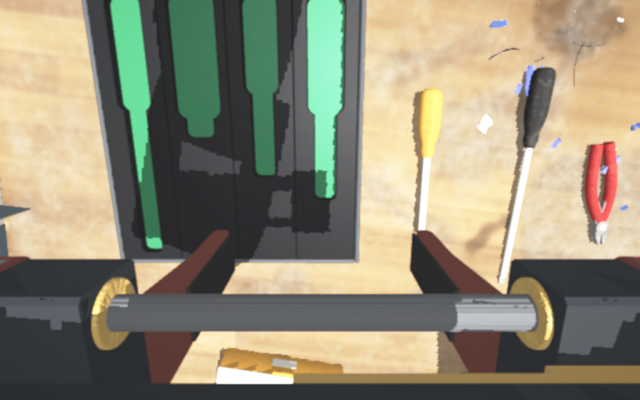

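The second view shows the tray recesses: black (135,100), cutters (195,65), amber (262,75) and blue (327,95), with the handle ends clipped at the top. One view above the tray, shifted towards the robot, will fix the homes.

Emit:
move_arm --steps '[[[0.8,-0.9,0],0,0],[[0.8,-0.9,0],0,0],[[0.8,-0.9,0],0,0],[[0.8,-0.9,0],0,0],[[0,0,0],0,0],[[0,0,0],0,0]]'

```text
t: 5.97
ee_pos: [496.2, -237.3, 222.8]
orientation: [-0.189, 3.136, 0.0]
ft_force: [0.2, -0.3, -1.2]
width: 88.0
grasp_force: 0.0
```

```bash
python3 - <<'E'
from h import *
cam=snap("wrist","w3.png"); o=ctrl.get_obs(); print(o["ee_pos"],np.round(o["qpos"],2))
np.savez("w3.npz",img=cam[0],K=cam[1],c=cam[2],R=cam[3])
L=lambda n:(lambda z:(z["img"],z["K"],z["c"],z["R"]))(np.load(n))
c1,c2=L("w1.npz"),L("w2.npz")
print("heights tools: amber butt,tip; black butt,tip")
for p,q in (((187,88),(432,89)),((295,68),(545,67)),((293,283),(501,284)),((371,144),(604,142)),((382,243),(598,243))): print(tri(p,c1,q,c2).round(1))
for p,q in (((29,176),(265,174)),((95,199),(324,197))): print("recess tip",tri(p,c1,q,c2).round(1))
def floor(g,cam,z):   # min area strips: floor-plane points, deproject mask
    ys,xs=np.nonzero(g); P=np.array([onz((x+.0,y+.0),cam,z)[:2] for x,y in zip(xs,ys)]); return P
for g in green(cam[0]):
    a=axis(g); print(g.sum(),np.round(a).tolist())
    P=floor(g,cam,11); e=np.array([-.9925,-.122]); n=np.array([-.122,.9925])
    s=P@e; t=P@n
    hi=np.percentile(s,99.8); lo=np.percentile(s,.2)
    for f in(.15,.25,.8,.9):
        k=abs(s-(hi+(lo-hi)*f))<4; print("  f",f,np.round([t[k].min(),t[k].max(),(t[k].min()+t[k].max())/2],1))
    print("  ends",lo.round(1),hi.round(1),"len",(hi-lo).round(1), "cam t,s",(cam[2][:2]@n).round(1),(cam[2][:2]@e).round(1))
E
```

```text
[ 496.83727272 -236.63811779  222.83837865] [-0.47  0.31  1.8   0.    1.03 -2.16]
heights tools: amber butt,tip; black butt,tip
[460.8 -36.5  11.2]
[427.8  70.8  13.4]
[669.4  92.1   2.3]
[492.9 158.8   6.2]
[604.5 189.2   5.1]
recess tip [ 568.6 -197.1   19.6]
recess tip [ 587.2 -132.    14.5]
4455 [[230.0, 170.0], [223.0, 83.0], [239.0, 293.0]]
  f 0.15 [-409.3 -379.1 -394.2]
  f 0.25 [-409.6 -379.1 -394.4]
  f 0.8 [-395.8 -385.3 -390.6]
  f 0.9 [-402.2 -385.5 -393.8]
  ends -602.9 -368.0 len 234.9 cam t,s -294.4 -396.7
4931 [[288.0, 144.0], [287.0, 84.0], [290.0, 211.0]]
  f 0.15 [-351.3 -307.8 -329.6]
  f 0.25 [-351.8 -308.  -329.9]
  f 0.8 [-351.5 -307.6 -329.5]
  f 0.9 [-344.2 -316.6 -330.4]
  ends -501.1 -368.1 len 133.1 cam t,s -294.4 -396.7
1774 [[351.0, 192.0], [363.0, 84.0], [345.0, 244.0]]
  f 0.15 [-251.9 -248.8 -250.3]
  f 0.25 [-251.6 -248.3 -249.9]
  f 0.8 [-275.7 -254.4 -265.1]
  f 0.9 [-275.5 -255.1 -265.3]
  ends -541.4 -368.2 len 173.3 cam t,s -294.4 -396.7
1798 [[410.0, 203.0], [429.0, 85.0], [399.0, 265.0]]
  f 0.15 [-186.7 -183.2 -185. ]
  f 0.25 [-187.3 -183.7 -185.5]
  f 0.8 [-210.1 -190.8 -200.4]
  f 0.9 [-210.3 -192.7 -201.5]
  ends -567.4 -368.3 len 199.1 cam t,s -294.4 -396.7
```

View pics/w3.png

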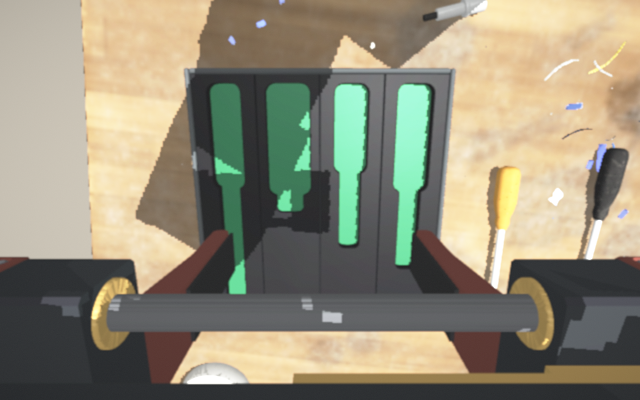

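The tray is fully seen here: black recess (228,150), cutters (288,145), amber (350,165) and blue (412,170). The recess ends line up, and the lengths of 133, 173 and 199 mm match the text. The pitch of 64 mm matches too. I'll start with amber.

Emit:
move_arm --steps '[[[-0.06,1,0.8],0,0.35],[[-0.06,1,0.8],0,0.35],[[-0.06,1,0.8],0,0.35],[[-0.06,1,0.8],0,0.35],[[-0.06,1,0.8],0,0.35],[[-0.06,1,0.8],0,0.35],[[-0.06,1,0.8],0,0.35],[[-0.09,1,0.8],0,0.35],[[0,0.1,0],0,0.35],[[0,0,0],0,0.35],[[0,0,0],0,0.35]]'

```text
t: 6.93
ee_pos: [485.5, -34.0, 63.2]
orientation: [-0.195, 3.135, -0.0]
ft_force: [0.0, 0.3, 0.7]
width: 56.7
grasp_force: 0.0
```

```bash
python3 - <<'E'
from h import *
o=ctrl.get_obs(); print(o["ee_pos"].round(1) if hasattr(o["ee_pos"],"round") else o["ee_pos"],o["orientation"],o["width"])
cam=snap("wrist"); 
for m in cams.cut_out("wrist","amber_grip")[:2]: print(m["p"],m["rect"],[onz(q,cam,11.5).round(1) for q in axis(m["pixels"])])
# re-measure recesses with a better mask from w3
z=np.load("w3.npz"); c3=(z["img"],z["K"],z["c"],z["R"])
h=cv2.cvtColor(c3[0],cv2.COLOR_RGB2HSV); n,l,st,_=cv2.connectedComponentsWithStats(cv2.inRange(h,(55,60,40),(95,255,255)))
e=np.array([-.9925,-.122]); nn=np.array([-.122,.9925])
for i in range(1,n):
    if st[i,4]<1000: continue
    ys,xs=np.nonzero(l==i); P=np.array([onz((x,y),c3,11)[:2] for x,y in zip(xs,ys)]); s=P@e;t=P@nn
    print(st[i,4],s.min().round(1),s.max().round(1),[np.round([t[abs(s-u)<3].min(),t[abs(s-u)<3].max()],1).tolist() for u in(-385,-410,-430,-490,-520,-550) if (abs(s-u)<3).any()])
E
```

```text
[485.5 -34.   63.2] [-1.95287805e-01  3.13467331e+00 -3.65482073e-04] 56.657518446196974
0.85 [321.1, 276.9, 36.4, 188.7] [array([501.2, -32. ,  11.5]), array([460.4, -36.9,  11.5]), array([598.5, -20.4,  11.5])]
4877 -604.2 -367.0 [[-409.9, -378.7], [-410.6, -378.1], [-410.3, -378.2], [-405.1, -383.9], [-404.9, -384.4], [-396.7, -383.9]]
5274 -502.3 -366.1 [[-352.2, -306.8], [-352.2, -307.0], [-352.9, -307.2], [-344.3, -315.5]]
4459 -542.7 -367.2 [[-282.1, -248.0], [-281.9, -247.4], [-282.8, -247.7], [-277.0, -253.7], [-276.7, -254.1]]
4933 -567.4 -367.3 [[-217.4, -182.2], [-217.1, -182.3], [-217.2, -182.2], [-210.9, -189.7], [-210.5, -190.0], [-211.2, -191.8]]
```

Emit:
move_arm --steps '[[[0,0,0.8],0,0.35],[[0,0,0.8],0,0.35],[[0,0,0.57],0,0.35],[[0,0,0],0,0.35],[[0,0,0],0,1],[[0,0,0],0,1],[[0,0,0],0,1],[[0,0,0],0,1],[[0,0,0],0,1],[[0,0,0],0,1],[[0,0,0],0,1]]'

```text
t: 7.95
ee_pos: [485.0, -34.6, 8.9]
orientation: [-0.192, 3.135, -0.0]
ft_force: [0.1, 0.3, 5.4]
width: 19.4
grasp_force: 30.0
```

Emit:
move_arm --steps '[[[0,0,-0.8],0,1],[[0,0,-0.8],0,1],[[0,0,-0.8],0,1],[[0.44,-0.98,0],0,1],[[0.44,-0.98,0],0,1],[[0.44,-0.98,0],0,1],[[0.44,-0.98,0],0,1],[[0.44,-0.98,0],0,1],[[0.44,-0.98,0],0,1],[[0.45,-0.98,0],0,1],[[0,0,0],0,1],[[0,0,0],0,1],[[0,0,0],0,1]]'

```text
t: 9.03
ee_pos: [428.7, -213.8, 68.3]
orientation: [0.191, -3.135, -0.001]
ft_force: [-0.6, -0.1, -0.7]
width: 19.5
grasp_force: 30.0
```

```bash
cat > chk.py <<'E'
from h import *
import sys
t=sys.argv[1]; z=float(sys.argv[2]); f=sys.argv[3] if len(sys.argv)>3 else None
cam=snap("wrist",f); o=ctrl.get_obs(); print(np.round(o["ee_pos"],1),np.round(o["orientation"],3),round(o["width"],1),round(o["grasp_force"],1),np.round(o["qpos"],2))
e=np.array([-.9925,-.122]); n=np.array([-.122,.9925])
for m in cams.cut_out("wrist",t)[:2]:
    a=axis(m["pixels"]); print(round(m["p"],2),m["pixels"].sum(),np.round(a).tolist(),[onz(q,cam,z)[:2].round(1).tolist() for q in a],"s,t",[[round(float(onz(q,cam,z)[:2]@v),1) for v in(e,n)] for q in a])
E
python3 chk.py amber_grip 71 a1.png
```

```text
[ 428.8 -213.4   68.3] [ 1.930e-01 -3.135e+00 -1.000e-03] 19.6 30.0 [-0.49  0.47  2.04  0.    0.63 -2.18]
0.7 4472 [[322.0, 263.0], [322.0, 204.0], [322.0, 373.0]] [[432.9, -211.7], [403.3, -215.3], [496.3, -204.1]] s,t [[-403.8, -263.0], [-374.0, -262.9], [-467.7, -263.1]]
```

View pics/a1.png

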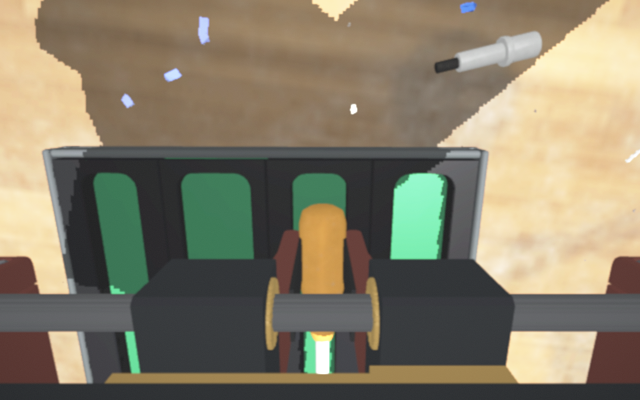

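Picture: the amber handle (322,230) hangs centred over its recess (columns 293–346), pointing along it. I'll lower it and release.

Emit:
move_arm --steps '[[[0,-0.04,0.6],0,1],[[0,0,0.6],0,1],[[0,0,0.4],0,1],[[0,0,0.14],0,1],[[0,0,0],0,1],[[0,0,0],0,0.55],[[0,0,0],0,0.55],[[0,0,0],0,0.55],[[0,0,0],0,0.55],[[0,0,0],0,0.55]]'

```text
t: 9.97
ee_pos: [429.2, -215.4, 25.4]
orientation: [-0.192, 3.135, -0.001]
ft_force: [-1.1, 0.1, -0.5]
width: 39.1
grasp_force: 0.0
```

Emit:
move_arm --steps '[[[0,0,-0.8],0,0.55],[[0,0,-0.8],0,0.55],[[0,0,-0.8],0,0.55],[[0,0,-0.8],0,0.55],[[0,0,-0.8],0,0.4],[[-0.8,0,-0.8],0,0.4],[[-0.8,0,0],0,0.4],[[-0.8,0,0],0,0.4],[[0,0,0],0,0.4],[[0,0,0],0,0.4]]'

```text
t: 10.8
ee_pos: [488.7, -207.7, 145.0]
orientation: [0.193, -3.136, 0.0]
ft_force: [-0.4, -0.0, -0.4]
width: 52.5
grasp_force: 0.0
```

```bash
python3 chk.py amber_grip 22 a2.png
```

```text
[ 487.6 -207.6  144.6] [ 1.930e-01 -3.134e+00 -1.000e-03] 52.7 0.0 [-0.42  0.4   1.9  -0.    0.85 -2.12]
0.97 3000 [[322.0, 156.0], [323.0, 89.0], [321.0, 276.0]] [[455.5, -210.0], [404.1, -215.7], [561.7, -198.4]] s,t [[-426.5, -264.0], [-374.7, -263.4], [-533.3, -265.4]]
0.49 14890 [[166.0, 162.0], [152.0, 63.0], [182.0, 283.0]] [[476.1, -336.6], [401.4, -348.1], [583.5, -320.1]] s,t [[-431.4, -392.2], [-355.9, -394.4], [-540.1, -388.9]]
```

View pics/a2.png

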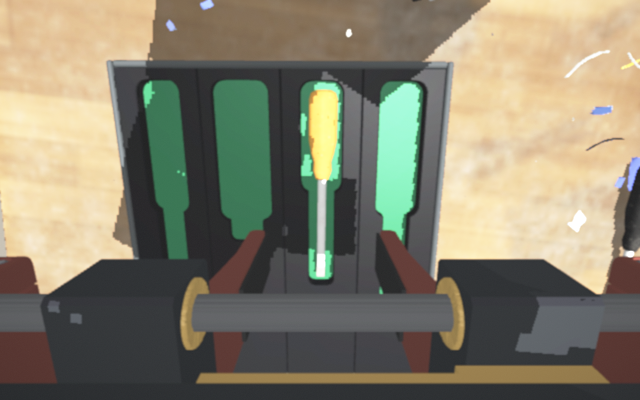

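Amber lies in its recess (322,150), butt s = -374.7 against the expected -375.4. Next is black.

Emit:
move_arm --steps '[[[0,1,0.3],0,0.35],[[0,1,0.3],0,0.35],[[0,1,0.3],0,0.35],[[0,1,0.3],0,0.35],[[0,1,0.3],0,0.35],[[0,1,0.3],0,0.35],[[0,1,0.3],0,0.35],[[0,1,0.3],0,0.35],[[0,1,0.3],0,0.35],[[-0.1,1,0.3],0,0.35],[[-0.1,1,0.3],0,0.35],[[0,0.3,0],0.4,0.35],[[0,0,0],0,0.35],[[0,0,0],0,0.35],[[0,0,0],0,0.35]]'

```text
t: 12.15
ee_pos: [458.6, 72.3, 62.5]
orientation: [0.138, -3.138, 0.0]
ft_force: [0.4, -0.4, -0.3]
width: 57.0
grasp_force: 0.0
```

```bash
python3 chk.py black_grip 12
```

```text
[458.8  72.2  62.6] [ 0.137 -3.139  0.   ] 57.2 0.0 [ 0.13  0.47  2.07 -0.    0.6  -1.53]
0.58 3864 [[322.0, 239.0], [322.0, 172.0], [322.0, 372.0]] [[469.9, 74.9], [426.8, 71.1], [570.7, 83.7]] s,t [[-475.5, 17.0], [-432.3, 18.5], [-576.6, 13.5]]
```

Emit:
move_arm --steps '[[[0,0.06,0.8],0,0.35],[[0,0,0.8],0,0.35],[[0,0,0.51],0,0.35],[[0,0,0],0,0.35],[[0,0,0],0,1],[[0,0,0],0,1],[[0,0,0],0,1],[[0,0,0],0,1],[[0,0,0],0,1],[[0,0,0],0,1],[[0,0,-0.8],0,1],[[0,0,-0.8],0,1],[[0,0,-0.8],0,1],[[0,0,-0.4],0,1],[[0,0,0],0,1]]'

```text
t: 13.5
ee_pos: [460.3, 74.9, 81.6]
orientation: [-0.137, 3.135, 0.001]
ft_force: [1.2, 0.6, -1.0]
width: 18.5
grasp_force: 29.9
```

```bash
python3 chk.py black_grip 80
```

```text
[459.7  74.8  80.5] [-0.137  3.136  0.   ] 18.7 29.9 [ 0.14  0.43  2.07 -0.    0.64 -1.52]
0.87 4693 [[323.0, 254.0], [323.0, 190.0], [322.0, 372.0]] [[461.7, 76.7], [429.0, 74.0], [531.4, 82.5]] s,t [[-467.6, 19.8], [-434.8, 21.2], [-537.5, 17.0]]
```

Emit:
move_arm --steps '[[[0,0,0],-0.4,1],[[0.14,-0.97,0],0,1],[[0.14,-0.97,0],0,1],[[0.14,-0.97,0],0,1],[[0.14,-0.97,0],0,1],[[0.14,-0.97,0],0,1],[[0.14,-0.97,0],0,1],[[0.14,-0.97,0],0,1],[[0.14,-0.97,0],0,1],[[0.14,-0.97,0],0,1],[[0.14,-0.97,0],0,1],[[0.14,-0.97,0],0,1],[[0.14,-0.97,0],0,1],[[0.14,-0.97,0],0,1],[[0.14,-0.97,0],0,1],[[0.14,-0.97,0],0,1],[[0.14,-0.97,0],0,1],[[0.13,-0.97,0],0,1],[[0,0,0],0,1],[[0,0,0],0,1]]'

```text
t: 15.27
ee_pos: [449.5, -342.2, 78.1]
orientation: [0.189, -3.134, -0.002]
ft_force: [0.1, 0.7, -0.9]
width: 18.9
grasp_force: 29.9
```

```bash
python3 chk.py black_grip 82 b1.png
```

```text
[ 449.3 -341.1   78.1] [ 1.900e-01 -3.134e+00 -3.000e-03] 18.3 29.9 [-0.67  0.54  1.85  0.    0.75 -2.36]
0.58 4766 [[323.0, 255.0], [323.0, 190.0], [322.0, 372.0]] [[449.0, -340.5], [417.1, -344.1], [515.4, -332.9]] s,t [[-404.0, -392.7], [-372.0, -392.4], [-470.9, -393.3]]
```

View pics/b1.png

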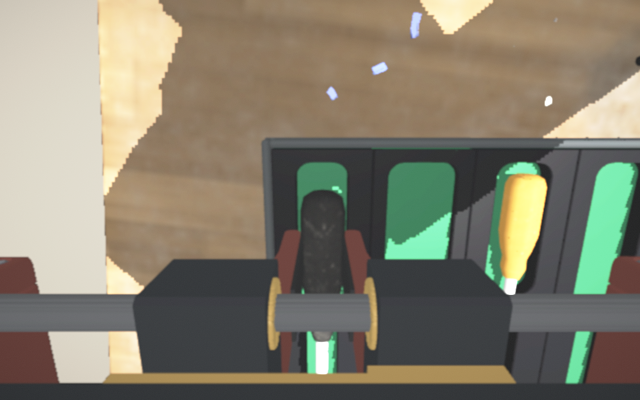

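The black handle (323,225) is over its recess (columns 297–347). It sits about 2 mm too near the robot end, so I'll correct that and lower it.

Emit:
move_arm --steps '[[[-0.1,0,0.7],0,1],[[0,0,0.7],0,1],[[0,0,0.5],0,1],[[0,0,0.2],0,1],[[0,0,0],0,1],[[0,0,0],0,0.55],[[0,0,0],0,0.55],[[0,0,0],0,0.55],[[0,0,0],0,0.55],[[0,0,0],0,0.55]]'

```text
t: 16.2
ee_pos: [453.2, -341.7, 27.8]
orientation: [-0.192, 3.135, -0.001]
ft_force: [-0.7, 0.7, 0.3]
width: 39.4
grasp_force: 0.0
```

Emit:
move_arm --steps '[[[0,0,-0.8],0,0.55],[[0,0,-0.8],0,0.55],[[0,0,-0.8],0,0.55],[[0,0,-0.8],0,0.55],[[-0.8,0,-0.8],0,0.4],[[-0.8,0.5,-0.8],0,0.4],[[-0.8,0.5,0],0,0.4],[[0,0,0],0,0.4],[[0,0,0],0,0.4]]'

```text
t: 16.95
ee_pos: [509.9, -308.8, 147.6]
orientation: [-0.195, 3.135, -0.001]
ft_force: [-0.1, -0.2, -0.3]
width: 52.8
grasp_force: 0.0
```

```bash
python3 chk.py black_grip 23; python3 chk.py amber_grip 22
```

```text
[ 508.9 -309.   147. ] [ 0.194 -3.135 -0.   ] 52.7 0.0 [-0.57  0.48  1.75 -0.    0.92 -2.26]
0.67 3435 [[292.0, 161.0], [291.0, 80.0], [294.0, 343.0]] [[484.5, -335.3], [421.7, -342.5], [655.3, -315.6]] s,t [[-439.9, -391.9], [-376.7, -391.4], [-611.9, -393.2]]
[ 508.3 -309.5  146.6] [ 1.910e-01 -3.134e+00 -1.000e-03] 52.4 0.0 [-0.57  0.48  1.75 -0.    0.92 -2.26]
0.71 3134 [[449.0, 146.0], [456.0, 80.0], [436.0, 268.0]] [[454.7, -209.9], [404.0, -215.2], [562.1, -198.8]] s,t [[-425.7, -263.8], [-374.8, -262.9], [-533.6, -265.9]]
```

Emit:
move_arm --steps '[[[-0.2,1,0.1],0,0.3],[[-0.2,1,0.1],0,0.3],[[-0.2,1,0.1],0,0.3],[[-0.2,1,0.1],0,0.3],[[-0.2,1,0.2],0,0.3],[[-0.2,1,0.2],0,0.3],[[-0.2,1,0.2],0,0.3],[[-0.2,1,0.2],0,0.3],[[-0.2,1,0.2],0,0.3],[[-0.2,1,0.2],0,0.3],[[-0.2,1,0.2],0,0.3],[[-0.2,1,0.2],0,0.3],[[-0.2,1,0.2],0,0.3],[[-0.2,1,0.2],0,0.3],[[-0.2,1,0.2],0,0.3],[[-0.2,1,0.2],0,0.3],[[-0.2,1,0.2],0,0.3],[[-0.2,1,0.2],0,0.3],[[-0.2,1,0.2],0,0.3],[[0,0,0],-0.8,0.3]]'

```text
t: 18.82
ee_pos: [545.7, 176.4, 61.1]
orientation: [0.303, -3.126, -0.001]
ft_force: [-0.1, -0.2, 0.9]
width: 61.6
grasp_force: 0.0
```

Emit:
move_arm --steps '[[[0,0,0],-0.86,0.3],[[0,0,0],0,0.3],[[0,0,0],0,0.3]]'

```text
t: 19.07
ee_pos: [545.4, 173.0, 61.8]
orientation: [0.414, -3.113, 0.0]
ft_force: [0.0, -0.1, 0.8]
width: 61.6
grasp_force: 0.0
```

```bash
python3 chk.py cutters_grip 6 c1.png
```

```text
[545.6 173.   61.9] [ 0.413 -3.114  0.   ] 61.3 0.0 [ 0.29  0.58  1.84 -0.    0.73 -1.55]
0.63 4922 [[320.0, 206.0], [319.0, 134.0], [320.0, 293.0]] [[537.4, 170.8], [493.1, 158.5], [596.9, 187.3]] s,t [[-554.2, 103.9], [-508.8, 97.1], [-615.3, 113.1]]
```

View pics/c1.png

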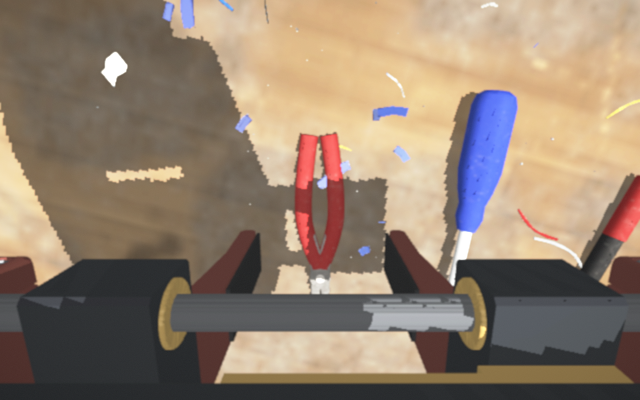

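The cutters (320,210) are aligned between the fingers, so I'll descend and grip.

Emit:
move_arm --steps '[[[0,0,0.8],0,0.3],[[0,0,0.8],0,0.3],[[0,0,0.5],0,0.3],[[0,0,0.19],0,0.3],[[0,0,0],0,0.3],[[0,0,0],0,1],[[0,0,0],0,1],[[0,0,0],0,1],[[0,0,0],0,1],[[0,0,0],0,1],[[0,0,0],0,1],[[0,0,-0.8],0,1],[[0,0,-0.8],0,1],[[0,0,-0.8],0,1],[[0,0,-0.6],0,1],[[0,0,0],0,1],[[0,0,0],0,1]]'

```text
t: 20.58
ee_pos: [546.2, 173.9, 80.5]
orientation: [-0.418, 3.112, 0.0]
ft_force: [-0.3, -0.1, -0.5]
width: 29.5
grasp_force: 29.3
```

```bash
python3 chk.py cutters_grip 81
```

```text
[545.5 173.7  79.6] [ 0.418 -3.114  0.   ] 29.7 29.3 [ 0.29  0.55  1.83 -0.    0.76 -1.55]
0.82 7521 [[323.0, 224.0], [326.0, 138.0], [318.0, 359.0]] [[531.5, 172.1], [491.7, 162.6], [605.8, 189.7]] s,t [[-548.5, 105.9], [-507.9, 101.4], [-624.4, 114.4]]
```

Emit:
move_arm --steps '[[[0,0,0],0.75,1],[[0,0,0],0.75,1],[[0.31,-0.963,0],0,1],[[0.31,-0.963,0],0,1],[[0.31,-0.963,0],0,1],[[0.31,-0.963,0],0,1],[[0.31,-0.963,0],0,1],[[0.31,-0.963,0],0,1],[[0.31,-0.963,0],0,1],[[0.31,-0.963,0],0,1],[[0.31,-0.963,0],0,1],[[0.31,-0.963,0],0,1],[[0.31,-0.963,0],0,1],[[0.31,-0.963,0],0,1],[[0.31,-0.963,0],0,1],[[0.31,-0.963,0],0,1],[[0.31,-0.963,0],0,1],[[0.31,-0.963,0],0,1],[[0.31,-0.963,0],0,1],[[0.31,-0.963,0],0,1]]'

```text
t: 22.35
ee_pos: [465.2, -275.3, 78.5]
orientation: [0.214, -3.132, -0.002]
ft_force: [-0.2, 0.4, -1.1]
width: 29.5
grasp_force: 29.3
```

Emit:
move_arm --steps '[[[0,0,0],0,1],[[0,0,0],0,1]]'

```text
t: 22.52
ee_pos: [465.4, -275.1, 78.7]
orientation: [0.21, -3.133, -0.002]
ft_force: [-0.5, 0.4, -0.8]
width: 29.6
grasp_force: 29.3
```

```bash
python3 chk.py cutters_grip 81 c2.png
```

```text
[ 465.5 -274.2   78.7] [ 2.120e-01 -3.133e+00 -2.000e-03] 30.0 29.3 [-0.55  0.51  1.9   0.    0.73 -2.26]
0.65 7220 [[323.0, 226.0], [326.0, 140.0], [318.0, 362.0]] [[450.7, -275.0], [410.5, -279.0], [526.4, -267.3]] s,t [[-413.7, -327.9], [-373.4, -327.0], [-489.9, -329.6]]
```

View pics/c2.png

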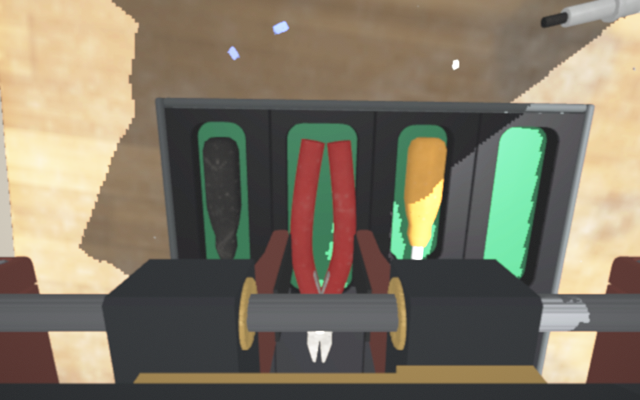

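The cutters (323,220) are over their recess (columns 288–357), about 1° off. I'll make that small correction and lower them.

Emit:
move_arm --steps '[[[-0.06,-0.03,0.7],-0.2,1],[[0,0,0.7],0,1],[[0,0,0.5],0,1],[[0,0,0.25],0,1],[[0,0,0],0,1],[[0,0,0],0,1],[[0,0,0],0,0.49],[[0,0,0],0,0.49],[[0,0,0],0,0.49],[[0,0,0],0,0.49],[[0,0,0],0,0.49]]'

```text
t: 23.53
ee_pos: [468.2, -275.3, 26.6]
orientation: [-0.241, 3.132, -0.001]
ft_force: [-0.1, -0.5, -0.3]
width: 44.7
grasp_force: 0.0
```

Emit:
move_arm --steps '[[[0,0,-0.8],0,0.49],[[0,0,-0.8],0,0.49],[[0,0,-0.8],0,0.49],[[0,0,-0.8],0,0.49],[[-0.8,0,-0.8],0,0.4],[[-0.8,0,-0.8],0,0.4],[[0,0,0],0,0.4],[[0,0,0],0,0.4]]'

```text
t: 24.2
ee_pos: [508.5, -269.2, 147.2]
orientation: [-0.243, 3.13, -0.003]
ft_force: [-0.1, -0.0, -0.1]
width: 52.6
grasp_force: 0.0
```

```bash
python3 chk.py cutters_grip 23 c3.png;python3 chk.py black_grip 23
```

```text
[ 506.9 -268.7  145.9] [ 0.242 -3.132 -0.   ] 52.7 0.0 [-0.51  0.45  1.8  -0.    0.89 -2.23]
0.7 3407 [[323.0, 137.0], [325.0, 74.0], [321.0, 218.0]] [[461.2, -274.1], [413.5, -280.1], [528.6, -265.7]] s,t [[-424.3, -328.3], [-376.2, -328.4], [-492.2, -328.2]]
[ 505.7 -268.4  144.8] [ 2.41e-01 -3.13e+00 -2.00e-03] 52.8 0.0 [-0.51  0.45  1.8  -0.    0.89 -2.23]
0.86 2978 [[243.0, 137.0], [241.0, 76.0], [248.0, 342.0]] [[467.5, -337.0], [421.7, -342.6], [654.7, -313.9]] s,t [[-422.9, -391.5], [-376.7, -391.5], [-611.5, -391.4]]
```

View pics/c3.png

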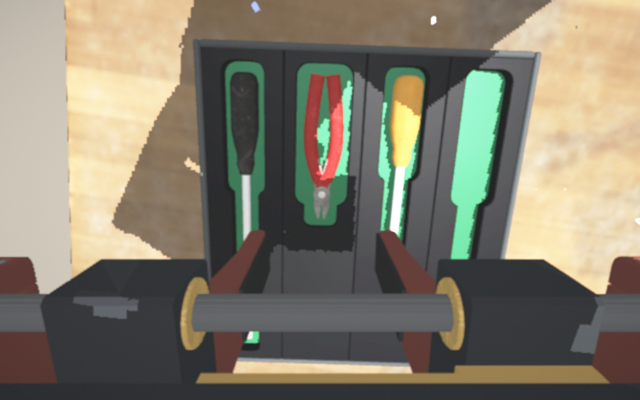

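Black (243,137), cutters (323,137) and amber (402,130) all lie inside their recesses. Next is blue.

Emit:
move_arm --steps '[[[-0.09,1,0.1],0,0.35],[[-0.09,1,0.1],0,0.35],[[-0.09,1,0.1],0,0.35],[[-0.09,1,0.1],0,0.35],[[-0.09,1,0.1],0,0.35],[[-0.09,1,0.1],0,0.35],[[-0.09,1,0.2],0,0.35],[[-0.09,1,0.2],0,0.35],[[-0.09,1,0.2],0,0.35],[[-0.09,1,0.2],0,0.35],[[-0.09,1,0.2],0,0.35],[[-0.09,1,0.2],0,0.35],[[-0.09,1,0.2],0,0.35],[[-0.09,1,0.2],0,0.35],[[-0.09,1,0.2],0,0.35],[[-0.09,1,0.2],0,0.35],[[-0.09,1,0.2],0,0.35],[[-0.09,1,0.2],0,0.35],[[-0.09,1,0.2],0,0.35],[[-0.09,1,0.2],0,0.35]]'

```text
t: 26.07
ee_pos: [474.1, 232.3, 60.0]
orientation: [0.24, -3.13, 0.001]
ft_force: [1.3, -0.3, 1.3]
width: 56.9
grasp_force: 0.0
```

Emit:
move_arm --steps '[[[-0.1,1,0],0,0.35],[[0,0,0],0,0.35],[[0,0,0],0,0.35],[[0,0,0],0,0.35]]'

```text
t: 26.4
ee_pos: [473.2, 256.0, 60.5]
orientation: [0.241, -3.13, 0.002]
ft_force: [-0.3, 0.7, -1.1]
width: 57.1
grasp_force: 0.0
```

```bash
python3 chk.py blue_grip 12.5
```

```text
[473.4 255.8  60.7] [ 2.400e-01 -3.131e+00  1.000e-03] 56.9 0.0 [ 0.47  0.54  1.91 -0.    0.69 -1.25]
0.58 4654 [[320.0, 241.0], [320.0, 171.0], [320.0, 372.0]] [[485.2, 258.1], [440.7, 251.3], [582.2, 273.0]] s,t [[-513.0, 197.0], [-468.0, 195.7], [-611.1, 199.9]]
```

Emit:
move_arm --steps '[[[0.04,0,0.8],0,0.35],[[0,0,0.8],0,0.35],[[0,0,0.43],0,0.35],[[0,0,0],0,0.35],[[0,0,0],0,1],[[0,0,0],0,1],[[0,0,0],0,1],[[0,0,0],0,1],[[0,0,0],0,1],[[0,0,0],0,1],[[0,0,-0.8],0,1],[[0,0,-0.8],0,1],[[0,0,-0.8],0,1],[[0,0,-0.4],0,1],[[0,0,0],0,1],[[0,0,0],0,1]]'

```text
t: 27.83
ee_pos: [473.2, 257.1, 80.6]
orientation: [-0.241, 3.131, 0.001]
ft_force: [-0.6, -0.3, -1.6]
width: 21.0
grasp_force: 30.0
```

```bash
python3 chk.py blue_grip 83
```

```text
[472.7 256.8  79.9] [ 0.241 -3.132  0.   ] 21.3 30.0 [ 0.48  0.51  1.91 -0.    0.73 -1.25]
0.77 5588 [[322.0, 255.0], [323.0, 187.0], [322.0, 372.0]] [[473.6, 258.8], [439.9, 253.7], [540.2, 269.1]] s,t [[-501.6, 199.1], [-467.5, 198.1], [-568.9, 201.2]]
0.17 2460 [[554.0, 313.0], [570.0, 243.0], [538.0, 384.0]] [[487.0, 381.2], [448.8, 376.7], [529.8, 386.1]] s,t [[-529.8, 318.9], [-491.4, 319.2], [-573.0, 318.6]]
```

Emit:
move_arm --steps '[[[0,0,0],0.36,1],[[0.23,-0.994,0],0,1],[[0.23,-0.994,0],0,1],[[0.23,-0.994,0],0,1],[[0.23,-0.994,0],0,1],[[0.23,-0.994,0],0,1],[[0.23,-0.994,0],0,1],[[0.23,-0.994,0],0,1],[[0.23,-0.994,0],0,1],[[0.23,-0.994,0],0,1],[[0.23,-0.994,0],0,1],[[0.23,-0.994,0],0,1],[[0.23,-0.994,0],0,1],[[0.23,-0.994,0],0,1],[[0.23,-0.994,0],0,1],[[0.23,-0.994,0],0,1],[[0.23,-0.994,0],0,1],[[0,0,0],0,1],[[0,0,0],0,1],[[0,0,0],0,1]]'

```text
t: 29.6
ee_pos: [429.6, -148.4, 79.7]
orientation: [0.191, -3.134, -0.001]
ft_force: [-1.3, -0.1, -0.2]
width: 20.9
grasp_force: 30.0
```

```bash
python3 chk.py blue_grip 83 d1.png
```

```text
[ 429.7 -148.1   79.8] [ 1.920e-01 -3.134e+00 -1.000e-03] 20.7 30.0 [-0.36  0.42  2.09  0.    0.63 -2.05]
0.78 5723 [[322.0, 256.0], [323.0, 188.0], [322.0, 372.0]] [[429.9, -146.7], [396.4, -150.8], [495.9, -138.7]] s,t [[-408.8, -198.0], [-375.1, -198.0], [-475.2, -198.1]]
```

View pics/d1.png

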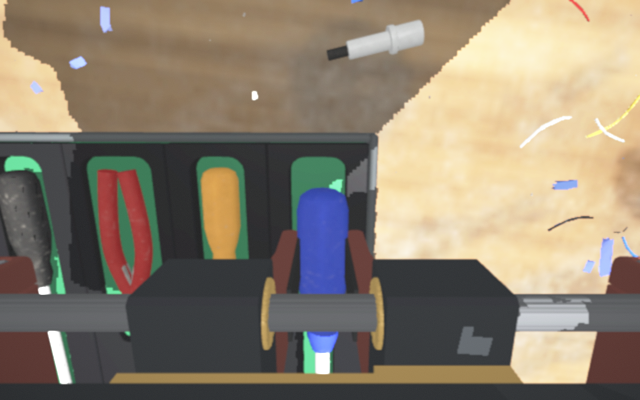

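The blue handle (323,235) is about 2 mm left of the recess centre (columns 292–345). I'll shift it, lower and release.

Emit:
move_arm --steps '[[[0,-0.08,0.7],0,1],[[0,0,0.7],0,1],[[0,0,0.5],0,1],[[0,0,0.25],0,1],[[0,0,0],0,1],[[0,0,0],0,1],[[0,0,0],0,0.5],[[0,0,0],0,0.5],[[0,0,0],0,0.5],[[0,0,0],0,0.5],[[0,0,0],0,0.5]]'

```text
t: 30.62
ee_pos: [430.7, -151.0, 27.1]
orientation: [-0.192, 3.135, -0.0]
ft_force: [-0.1, -1.2, 0.6]
width: 43.6
grasp_force: 0.0
```

Emit:
move_arm --steps '[[[0,0,-0.8],0,0.5],[[0,0,-0.8],0,0.5],[[0,0,-0.8],0,0.5],[[0,0,-0.8],0,0.5],[[-0.8,0,-0.8],0,0.4],[[-0.8,-0.8,-0.8],0,0.4],[[-0.8,-0.8,-0.8],0,0.4],[[0,-0.8,-0.8],0,0.4],[[0,0,0],0,0.4],[[0,0,0],0,0.4]]'

```text
t: 31.45
ee_pos: [497.7, -203.8, 187.3]
orientation: [-0.189, 3.134, -0.001]
ft_force: [0.1, 0.3, 0.3]
width: 52.6
grasp_force: 0.0
```

```bash
for t in "blue_grip 23.5 d2.png" "amber_grip 22.5" "cutters_grip 23" "black_grip 23"; do python3 chk.py $t; done
```

```text
[ 496.4 -202.8  186.2] [ 1.900e-01 -3.135e+00 -1.000e-03] 52.8 0.0 [-0.41  0.34  1.85  0.    0.95 -2.1 ]
0.67 2709 [[389.0, 139.0], [392.0, 84.0], [384.0, 230.0]] [[447.0, -146.8], [398.9, -152.3], [534.8, -136.7]] s,t [[-425.8, -200.2], [-377.4, -199.8], [-514.1, -200.9]]
[ 495.7 -202.   185.3] [ 1.920e-01 -3.133e+00 -2.000e-03] 53.0 0.0 [-0.41  0.34  1.86  0.    0.95 -2.1 ]
0.73 2286 [[317.0, 143.0], [318.0, 84.0], [316.0, 249.0]] [[456.1, -209.7], [404.6, -215.1], [559.7, -198.8]] s,t [[-427.1, -263.8], [-375.3, -262.9], [-531.2, -265.6]]
[ 496.1 -202.1  185.4] [ 1.920e-01 -3.133e+00 -2.000e-03] 53.1 0.0 [-0.41  0.34  1.86  0.    0.95 -2.1 ]
0.59 2695 [[247.0, 142.0], [244.0, 84.0], [251.0, 212.0]] [[463.0, -273.4], [413.0, -279.8], [529.2, -265.0]] s,t [[-426.2, -327.9], [-375.7, -328.1], [-492.9, -327.6]]
0.56 11065 [[381.0, 176.0], [393.0, 63.0], [364.0, 342.0]] [[479.3, -146.4], [379.2, -152.7], [657.5, -135.2]] s,t [[-457.9, -203.8], [-357.7, -197.8], [-636.1, -214.4]]
[ 496.6 -202.3  185.8] [ 1.930e-01 -3.134e+00 -1.000e-03] 52.5 0.0 [-0.41  0.34  1.85  0.    0.95 -2.1 ]
0.62 2598 [[179.0, 146.0], [173.0, 84.0], [191.0, 258.0]] [[474.4, -335.6], [421.2, -342.5], [584.9, -321.3]] s,t [[-429.9, -390.9], [-376.3, -391.3], [-541.3, -390.2]]
```

View pics/d2.png

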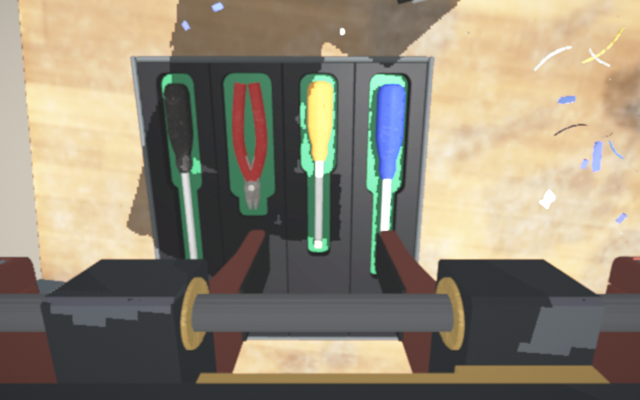

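All four tools lie inside their own recesses: black (179,146), cutters (247,142), amber (317,143) and blue (389,139). Each is within about 3 mm of home, and the gripper is clear, so I'll hand in.

```bash
python3 -c "
from workcell import ctrl
print(ctrl.close_job())"
```

```text
the job is handed in; nothing more can be done
None
```

All four tools are lying in their own recesses, each about 3 mm or less from home across and along in the last wrist-camera view (height was judged only by eye); the marker and brush were not touched, and the job was handed in at about 32 s (the call returned no verdict).

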